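# Wind a mug up to the yellow rung of a crank lift

## Robot

A 6-joint arm with a two-finger parallel gripper is mounted at the origin on the work surface; the furniture and walls round the work are solid. World frame = base frame: x ahead of the robot, y to its left, z up, the work surface at z = 0. Lengths are in m, angles in rad, forces in N, time in s.
With the tool pointing down it reaches from about 0.425 to 0.95 m from the base axis. Payload 3.5 kg.
Tool frame: the origin (TCP) lies on the centre line of the jaws, within the pads' length; the fingertips stand 25 mm ahead of it and the grasp point (between the pads) lies 6 mm ahead of it (ctrl.finger_overhang is the distance from the TCP to the fingertips, in m); z points along the fingers, y is the line along which they close (so a half turn about z gives the same grasp; the last joint's range is limited). The gripper opens to 85 mm and grips with 20 to 120 N. Pads are 22 mm wide; open, the fingers measure 114 mm over their backs; the gripper's body (76 mm by 85 mm) begins 54 mm behind the grasp point. The pads swing forward as they close: fully open they stand 13 mm farther back than shut.
Start: joints at [0.992, 0.286, 1.577, -0, 1.279, -0.15], TCP at [0.281, 0.614, 0.232] pointing down, gripper open.
Joint ranges: [-2.77, 2.77], [-0.9, 2.22], [0.21, 2.48], [-1.53, 4.67], [0.24, 2.81], [-2.84, 2.84]. Speed limits (rad/s): [2.79, 2.79, 3.14, 3.14, 3.14, 3.14].

## Interface

Orientations are given as a unit quaternion [x, y, z, w].
In Python, from plant import get_state, imaging, job, ctrl gives the robot as it stands.
- The arm moves only by the tool jog_arm, never from a script. Its argument "increments" is a list of rows, each an object of numbers: "dx", "dy", "dz": the shift along the world's x, y, z each as a share of 12 cm, from -1 to 1; "ax", "ay", "az": the turn, a rotation vector about the world's x, y, z each as a share of pi/2 rad, from -1 to 1; "gripper": the gripper command: -1 is shut, 1 is fully open, values between are in proportion. A call has 1 to 10 rows; each row is the pose to reach, as a shift and turn from the pose commanded when the call began; what a row does not reach only later rows make up. A row lasts 1/10 s, in which the tool goes at most 50 mm and 8.59 degrees, less where a joint would pass 70% of its speed; a pose out of reach is approached as far as the arm can. A call with a number of a shift or a turn outside -1 to 1 is refused whole. A call with a gripper value outside its range is refused whole. The fingers move at their own pace and stop on an object; "force" is the grip in N (left out, the last holds). Time passes only in rows, so rows that repeat a pose let the fingers close. It gives the time, the measured TCP pose, the force, the opening and the grip force at its end, in the units of the state.
- get_state(): the state, without advancing time (a new reading comes with each control period).
- imaging.read_camera(name): name is "scene" or "top" or "wrist"; returns a dict with "frame" (400x640x3 uint8, blue, green, red), "depth" (400x640 float32, m along the optical axis (not along the pixel's ray), 0 where there is no reading), "camera_matrix" (3x3 intrinsics, pixels), "dist" ([k1, k2, p1, p2, k3] as OpenCV has them; the pictures are not rectified), "extrinsics" (4x4, takes a point from camera to world coordinates); the wrist camera has in their place "mount" (4x4, takes a point from camera to tool coordinates, whose origin is the TCP and whose axes are the flange's). Camera axes: x right, y up, looking along -z (the intrinsics and any distortion apply to the point x, -y, -z); pixel columns grow to the right and rows downward; lengths in m; the calibration is good to about 2 mm. A picture is of the moment at which its call begins: read the wrist's pose just before it.
- job.sign_off(): hands the job in; it is judged then, once.
The state is a dict: "time": time; "qpos": joint angles; "dq": joint speeds; "joint_efforts": joint torques, N m; "eef_pos": TCP position; "tcp_rot": TCP orientation; "contact_force": force on the tool from outside, world axes, zero at the start; "wrist_torque": the same for the moment, N m; "opening": opening from 0.0 (shut) to 1.0 (fully open); "finger_force": force on a finger pad.
Only numpy, scipy, OpenCV 4.12 (cv2) and the standard library are available. Lean on these libraries where they do the work, as an engineer would, in place of code of your own. Each camera call takes 0.05 s, during which the arm holds its last target. There are 200 camera calls.

## Task

Stand the white mug upright in the middle of the lift's round platform, then take the red sleeve of the crank and wind clockwise until the orange pawl has climbed past the yellow rung and snapped out above it (but not past the rung over that). Still holding the sleeve, wind gently back until the pawl rests on the yellow rung, then let go. The crank has no brake, so never let the platform run down by itself, and leave the oil stone and the copper bowl where they are.

Things in the scene. Friction and masses are not known exactly. Their poses are not given: they have to be found in the camera images.
- stand: The fixed crank lift; origin on the bench, -x faces roughly the robot, yaw varies. Grey base x -65..65, y -215..285 mm, 12 mm thick. Blue gearbox with the crank at y = -140 (96 x 100 mm, 82 mm high); round platform at y = 105; guide rod and aluminium back plate at y = 208 to 288, 318 mm high, from which three rung bars stick out to -x at heights 85, 145 (yellow) and 205 mm.
- crank_axis (a point): Point on the vertical crank axis, 146 mm above the bench: the mid-height of the sleeve. The sleeve's centre circles it at 65 mm radius.
- crank (a joint): Crank angle, rad, 0 at the start (its lower stop), at most 15.3. The sleeve lies at direction (stand yaw + pi - value) seen from the axis: at 0 along the stand's -x; grows clockwise from above. A turn clockwise lifts the platform 80 mm (12.7 mm per rad). Needs about 1 to 4 N at the sleeve. No brake: let go with the pawl not seated, the platform runs down.
- sleeve: Red grip sleeve, upright cylinder, 28 mm diameter, 60 mm long, spinning freely on the pin of the crank arm. Origin at the centre of its lower end, 116 mm above the bench; top at 176 mm, with a 20 mm steel cap to 183 mm. The crank arm lies right below it (100 to 110 mm above the bench).
- carriage (a joint): Height of the platform above its bottom, m: 0 at the start, at most 0.195. The pawl passes the first rung on the way, snaps out above the yellow rung at about 0.114 and, lowered again, seats on it at 0.095. It meets the third rung from 0.135 and would lock above it at about 0.174. Once it is seated wind back no harder: the gearing multiplies the force.
- pawl (a joint): Orange pawl on the carriage with a brass tail weight. 0: nose level, against its stop (it carries the platform so). Grows to about 1 rad while a rung pushes the nose down on the way up; the tail weight then swings it back to 0.
- pawl_nose (a point): Underside of the pawl's nose, the face that rests on a rung.
- yellow_rung (a point): Free end of the yellow rung bar's axis: 12 mm thick, 145 mm above the bench, at x = -48, y = 262 mm in the stand's frame, the middle one of three rungs.
- platform_top (a point): Centre of the platform's top: a round disc 120 mm across, 75 mm above the bench at the start, moving with the carriage.
- mug: White mug, 64 mm high, about 0.19 kg. Round cup 86 mm across at the rim (wall about 4 mm at the rim, pinch it there with one finger inside), foot 58 mm across; handle towards its -y, out to 58 mm from the origin. Origin on the underside, 14.5 mm from the cup's axis towards the handle; z is up.
- mug_foot (a point): Underside of the mug on the cup's axis.
- stone: Dark oil stone 40 x 90 x 25 mm; a bystander. Origin under its centre.
- bowl: Small copper bowl 68 mm across, 30 mm high; a bystander. Origin under its centre.
Things that resemble listed ones, but are neither listed nor needed, are in the scene too. There is more than one size of the mug; the job needs the smaller.

How it is judged:
On the way, in this order (a step that is already met when the one before it is completed fails the run):
1. the mug stands released on the platform, still at the bottom (horizontal distance between mug_foot and platform_top below 0.03 m and z of mug_foot in the frame of platform_top between -0.006 and 0.008 m and angle between mug's own z axis and vertical below 0.12 rad and value of joint carriage below 0.02 m and contact force between the fingers and mug below 0.1 N), for 0.2 s.
2. held by the sleeve, the platform is wound up until the pawl is out above the yellow rung (horizontal distance between mug_foot and platform_top below 0.03 m and z of mug_foot in the frame of platform_top between -0.006 and 0.008 m and angle between mug's own z axis and vertical below 0.12 rad and contact force between the fingers and sleeve above 0.3 N and value of joint carriage between 0.106 and 0.174 m and value of joint pawl below 0.3 rad), for 0.1 s.
3. wound back, the pawl rests on the yellow rung while the sleeve is still held (horizontal distance between mug_foot and platform_top below 0.03 m and z of mug_foot in the frame of platform_top between -0.006 and 0.008 m and angle between mug's own z axis and vertical below 0.12 rad and value of joint carriage between 0.09 and 0.098 m and value of joint pawl below 0.2 rad and contact force between the fingers and sleeve above 0.3 N), for 0.2 s.
At the end, for the whole second after the job is handed in: The platform rests with its pawl (within 0.2 rad of level) on the yellow rung (carriage between 0.090 and 0.098 m), the mug stands upright (within 0.12 rad) on the platform with its foot's centre within 30 mm of the platform's centre, at rest, and the sleeve is released (horizontal distance between mug_foot and platform_top below 0.03 m and z of mug_foot in the frame of platform_top between -0.006 and 0.008 m and angle between mug's own z axis and vertical below 0.12 rad and value of joint carriage between 0.09 and 0.098 m and value of joint pawl below 0.2 rad and contact force between the fingers and sleeve below 0.1 N and linear speed of mug below 0.02 m/s); the robot touches nothing.
It fails at once if the platform runs down by itself (faster than 0.15 m/s) (velocity of joint carriage below -0.15 m/s).
It fails at once if the mug is tipped over (angle between mug's own z axis and vertical above 0.7 rad).
It fails at once if the oil stone is disturbed (moved over 30 mm) (distance of stone from where it was at the start of the episode above 0.03 m).
It fails at once if the copper bowl is disturbed (moved over 30 mm) (distance of bowl from where it was at the start of the episode above 0.03 m).
It also fails if it takes over 72 s, if anything falls off the work surface, if the arm or the gripper's body presses on something with over 40 N, if the wrist force passes 120 N, or if a joint passes its speed limit or range.

## Working session

There is one attempt and no reset: what is moved stays moved. The work goes in short steps, Python scripts to look and compute and a tool call to move; the robot and the scene stay as the last step left them, time stands still between calls to the robot, and variables do not carry over. Pictures are saved under pics/ and viewed, at most 10 in all, crops included, and the job is handed in when it is done.

Besides the shell and the picture viewer there is one more tool, called after "Request:" as a command line: name --argument value ..., lists and objects as JSON in quotes. jog_arm: Moves the arm, as the interface text tells. Shift numbers are shares of 12 cm and turn numbers shares of pi/2 rad, none past 1 either way. Its arguments: {"type":"object","properties":{"increments":{"type":"array"},"force":{"type":"number"}},"required":["increments"]}

```bash
mkdir -p pics; cat > h.py <<'E'
import numpy as np, cv2
from plant import get_state, imaging, job, ctrl
from scipy.spatial.transform import Rotation as R
def cam(n):
    s=get_state(); c=imaging.read_camera(n)
    if n=="wrist":
        T=np.eye(4);T[:3,:3]=R.from_quat(s["tcp_rot"]).as_matrix();T[:3,3]=s["eef_pos"]
        c["T"]=T@np.array(c["mount"])
    else: c["T"]=np.array(c["extrinsics"])
    return c
def rays(c,uv):
    p=cv2.undistortPoints(np.array(uv,float).reshape(-1,1,2),np.array(c["camera_matrix"]),np.array(c["dist"])).reshape(-1,2)
    return np.c_[p[:,0],-p[:,1],-np.ones(len(p))]
def onplane(c,uv,z):
    d=rays(c,uv)@c["T"][:3,:3].T;o=c["T"][:3,3]
    return o+d*((z-o[2])/d[:,2])[:,None]
def cloud(c):
    h,w=c["depth"].shape;v,u=np.mgrid[:h,:w]
    d=rays(c,np.c_[u.ravel(),v.ravel()])*c["depth"].ravel()[:,None]
    return (d@c["T"][:3,:3].T+c["T"][:3,3]).reshape(h,w,3)
E
python3 - <<'E'
from h import *
for n in("scene","top"):
    c=cam(n);cv2.imwrite(f"pics/{n}0.png",c["frame"]);print(n,c["T"].round(3).tolist(),(c["depth"]>0).mean(), np.array(c["camera_matrix"]).round(0).tolist())
s=get_state();print(s)
E
```

```text
scene [[0.877, 0.33, -0.349, 0.095], [-0.48, 0.615, -0.626, -0.744], [0.008, 0.717, 0.697, 0.883], [0.0, 0.0, 0.0, 1.0]] 0.98711328125 [[362.0, 0.0, 323.0], [0.0, 362.0, 199.0], [0.0, 0.0, 1.0]]
top [[0.012, 0.985, -0.173, 0.27], [-1.0, 0.015, 0.019, -0.018], [0.022, 0.173, 0.985, 1.427], [0.0, 0.0, 0.0, 1.0]] 0.995984375 [[490.0, 0.0, 319.0], [0.0, 490.0, 205.0], [0.0, 0.0, 1.0]]
{'time': 0.1, 'qpos': array([ 9.92011123e-01,  2.87111596e-01,  1.57801571e+00, -1.35615252e-05,
        1.27861609e+00, -1.50003325e-01]), 'dq': array([ 0.00052727, -0.00147421, -0.00169831, -0.00253634,  0.00249664,
       -0.0004913 ]), 'joint_efforts': array([ 5.58216307e-04, -4.07297087e+01, -2.93698847e+01, -1.35006062e-04,
        3.45230292e-03, -2.81318273e-05]), 'eef_pos': array([0.28029194, 0.61340475, 0.23077055]), 'tcp_rot': array([ 2.12750313e-01,  9.77106007e-01, -1.00707458e-03, -3.77179031e-04]), 'contact_force': array([-0.12741679, -0.54271446,  0.33696892]), 'wrist_torque': array([ 0.08074692, -0.00554508,  0.02121307]), 'finger_force': 0.0, 'opening': 1.0018548305061792}
```

View pics/scene0.png

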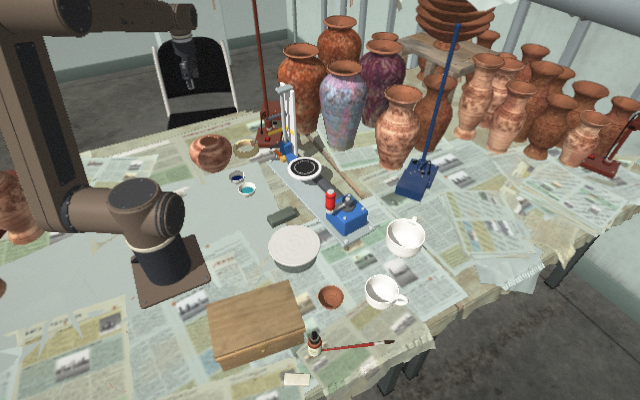

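View pics/top0.png

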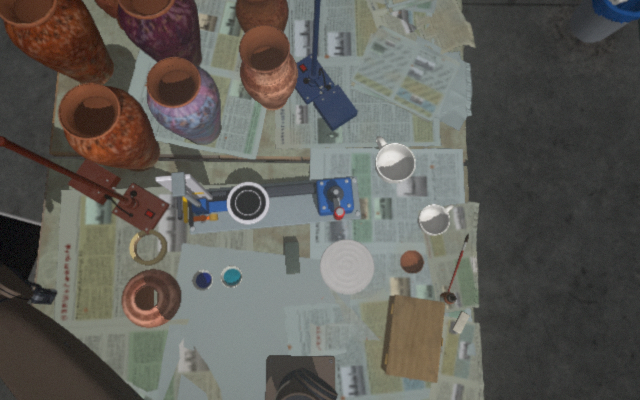

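The top view shows the platform disc at (248,203), the sleeve at (339,213), and the mugs at (395,160) and (434,220), the latter looking smaller. The bowl is at (411,261) and the stone at (291,254).

```bash
python3 - <<'E'
from h import *
c=cam("top");P=cloud(c);f=c["frame"].astype(int);np.set_printoptions(precision=4,suppress=True)
hsv=cv2.cvtColor(c["frame"],cv2.COLOR_BGR2HSV)
def roi(u0,u1,v0,v1):
    m=np.zeros(f.shape[:2],bool);m[v0:v1,u0:u1]=1;return m
def circ(p):
    A=np.c_[2*p[:,:2],np.ones(len(p))];x=np.linalg.lstsq(A,(p[:,:2]**2).sum(1),rcond=None)[0]
    return x[:2],np.sqrt(x[2]+x[0]**2+x[1]**2)
for n,r in(("mugA",(365,425,130,190)),("mugB",(410,460,195,245))):
    m=roi(*r)&(hsv[...,1]<40)&(hsv[...,2]>150)&(P[...,2]>.02)
    z=np.percentile(P[m][:,2],98)
    cs=cv2.findContours(m.astype(np.uint8),0,1)[0];k=max(cs,key=cv2.contourArea).reshape(-1,2)
    print(n,"ztop",z,"n",m.sum())
    q=onplane(c,k,z)
    cc,rr=circ(q)
    for _ in range(8):
        d=np.abs(np.hypot(*(q[:,:2]-cc).T)-rr);g=q[d<max(.003,np.median(d))];cc,rr=circ(g)
    d=q[:,:2]-cc;i=np.argmax(np.hypot(*d.T));print(cc,rr,len(g),"handle dir",np.degrees(np.arctan2(d[i,1],d[i,0])),np.hypot(*d[i]))
    mm=m&(P[...,2]>z-.006);print("rim from depth",circ(P[mm]))
red=roi(310,360,190,235)&(hsv[...,1]>150)&((hsv[...,0]<8)|(hsv[...,0]>172))
print("red",red.sum(),P[red].mean(0),np.percentile(P[red][:,2],[5,50,95]))
print("red top",np.median(P[red&(P[...,2]>.165)],0),(red&(P[...,2]>.165)).sum())
m=roi(310,365,190,235)&(P[...,2]>.177)&(P[...,2]<.2);print("cap",m.sum(),np.median(P[m],0))
blue=roi(305,370,165,230)&(hsv[...,0]>100)&(hsv[...,0]<125)&(hsv[...,1]>120)&(abs(P[...,2]-.082)<.006)
print("blue",cv2.minAreaRect((P[blue][:,:2]*1000).astype(np.float32)))
m=roi(215,280,175,232)&(abs(P[...,2]-.075)<.006)
k=max(cv2.findContours(m.astype(np.uint8),0,1)[0],key=cv2.contourArea).reshape(-1,2)
print("platform",m.sum(),cv2.minEnclosingCircle((onplane(c,k,.075)[:,:2]*1000).astype(np.float32)),circ(onplane(c,k,.075)))
m=roi(185,360,170,240)&(abs(P[...,2]-.012)<.004);print("base",cv2.minAreaRect((P[m][:,:2]*1000).astype(np.float32)))
for n,u,v,z in(("stone",291,254,.025),("bowl",411,261,.03)):print(n,onplane(c,[[u,v]],z),P[v,u])
E
```

```text
mugA ztop 0.08589981445014991 n 546
[ 0.632  -0.2579] 0.05618094808544611 90 handle dir 30.131656870573536 0.08133725421383034
rim from depth (array([ 0.5032, -0.1343]), np.float64(0.19408766923478402))
mugB ztop 0.06910858641429289 n 253
[ 0.4762 -0.3706] 0.040772741050460796 43 handle dir -56.48078586213675 0.06394032452841515
rim from depth (array([ 0.3947, -0.2039]), np.float64(0.1971360992609121))
red 20 [ 0.4628 -0.0952  0.1665] [0.1466 0.1703 0.1782]
red top [ 0.4625 -0.0957  0.173 ] 14
cap 51 [ 0.4736 -0.0954  0.1819]
blue ((536.6932983398438, -88.99172973632812), (91.74128723144531, 97.06523895263672), 5.885586738586426)
platform 1359 ((512.068603515625, 153.9293212890625), 59.748878479003906) (array([0.5125, 0.1538]), np.float64(0.05812942781947154))
base ((518.2260131835938, 86.492431640625), (204.43328857421875, 502.9913330078125), 1.7770553827285767)
stone [[0.3731 0.0317 0.025 ]] [0.3731 0.0317 0.0259]
bowl [[ 0.3577 -0.3101  0.03  ]] [ 0.3593 -0.3154  0.0045]
```

Request:
jog_arm --increments '[{"dz":0.5},{"dz":1},{"dz":1},{"dz":1}]'

```text
$.increments[0]: bad value
```

Request:
jog_arm --increments '[{"dx":0.6,"dy":-1,"dz":0.3},{"dx":0.6,"dy":-1,"dz":0.3},{"dx":0.6,"dy":-1,"dz":0.3},{"dx":0.6,"dy":-1,"dz":0.3}]'

```text
$.increments[0]: bad value
```

Request:
jog_arm --increments '[{"dx":0.5,"dy":-1,"az":-0.36},{"dx":0.5,"dy":-1,"az":-0.36},{"dx":0.5,"dy":-1,"az":-0.36},{"dx":0.5,"dy":-1,"az":-0.36},{"dx":0.5,"dy":-1,"az":-0.36}]'

```text
$.increments[0]: bad value
```

Request:
jog_arm --increments '[{"dx":0.3,"dy":-1,"az":-0.36},{"dx":0.3,"dy":-1,"az":-0.36},{"dx":0.3,"dy":-1,"az":-0.36},{"dx":0.3,"dy":-1,"az":-0.36},{"dx":0.3,"dy":-1,"az":-0.36}]'

```text
$.increments[0]: bad value
```

Request:
jog_arm --increments '[{"dy":-1},{"dy":-1},{"dy":-1},{"dy":-1}]'

```text
$.increments[0]: bad value
```

Request:
jog_arm --increments '[{"dy":-1},{"dy":-1},{"dy":-1},{"dy":-1}]'

```text
$.increments[0]: bad value
```

Request:
jog_arm --increments '[{"dx":0,"dy":0,"dz":1,"ax":0,"ay":0,"az":0,"gripper":1},{"dx":0,"dy":0,"dz":1,"ax":0,"ay":0,"az":0,"gripper":1},{"dx":0,"dy":0,"dz":1,"ax":0,"ay":0,"az":0,"gripper":1}]'

```text
time: 0.45
eef_pos: [0.2813, 0.615, 0.3586]
tcp_rot: [0.213, 0.977, 0.004, 0.002]
contact_force: [0.3, -0.2, 1.0]
opening: 0.995
finger_force: 0.0
```

Request:
jog_arm --increments '[{"dx":0.6,"dy":-1,"dz":0.3,"ax":0,"ay":0,"az":0,"gripper":1},{"dx":0.6,"dy":-1,"dz":0.3,"ax":0,"ay":0,"az":0,"gripper":1},{"dx":0.6,"dy":-1,"dz":0.3,"ax":0,"ay":0,"az":0,"gripper":1},{"dx":0.6,"dy":-1,"dz":0.3,"ax":0,"ay":0,"az":0,"gripper":1}]'

```text
time: 0.85
eef_pos: [0.3554, 0.4908, 0.3905]
tcp_rot: [0.215, 0.977, 0.001, 0.002]
contact_force: [-0.4, 0.2, -0.3]
opening: 0.999
finger_force: 0.0
```

Request:
jog_arm --increments '[{"dx":0.5,"dy":-1,"dz":0,"ax":0,"ay":0,"az":-0.36,"gripper":1},{"dx":0.5,"dy":-1,"dz":0,"ax":0,"ay":0,"az":-0.36,"gripper":1},{"dx":0.5,"dy":-1,"dz":0,"ax":0,"ay":0,"az":-0.36,"gripper":1},{"dx":0.5,"dy":-1,"dz":0,"ax":0,"ay":0,"az":-0.36,"gripper":1},{"dx":0.5,"dy":-1,"dz":0,"ax":0,"ay":0,"az":-0.36,"gripper":1}]'

```text
time: 1.35
eef_pos: [0.4128, 0.3734, 0.3874]
tcp_rot: [0.478, 0.879, -0.0, -0.0]
contact_force: [-0.8, 0.5, 0.3]
opening: 1.003
finger_force: 0.0
```

Request:
jog_arm --increments '[{"dx":0.3,"dy":-1,"dz":0,"ax":0,"ay":0,"az":-0.36,"gripper":1},{"dx":0.3,"dy":-1,"dz":0,"ax":0,"ay":0,"az":-0.36,"gripper":1},{"dx":0.3,"dy":-1,"dz":0,"ax":0,"ay":0,"az":-0.36,"gripper":1},{"dx":0.3,"dy":-1,"dz":0,"ax":0,"ay":0,"az":-0.36,"gripper":1},{"dx":0.3,"dy":-1,"dz":0,"ax":0,"ay":0,"az":-0.36,"gripper":1}]'

```text
time: 1.85
eef_pos: [0.4485, 0.2541, 0.3877]
tcp_rot: [0.702, 0.712, -0.0, -0.0]
contact_force: [0.0, -0.7, 0.2]
opening: 0.996
finger_force: 0.0
```

Request:
jog_arm --increments '[{"dx":0,"dy":-1,"dz":0,"ax":0,"ay":0,"az":0,"gripper":1},{"dx":0,"dy":-1,"dz":0,"ax":0,"ay":0,"az":0,"gripper":1},{"dx":0,"dy":-1,"dz":0,"ax":0,"ay":0,"az":0,"gripper":1}]'

```text
time: 2.15
eef_pos: [0.4483, 0.1326, 0.3878]
tcp_rot: [0.701, 0.713, -0.0, 0.0]
contact_force: [1.1, 1.1, -0.1]
opening: 0.997
finger_force: 0.0
```

Request:
jog_arm --increments '[{"dx":0,"dy":-1,"dz":0,"ax":0,"ay":0,"az":0,"gripper":1},{"dx":0,"dy":-1,"dz":0,"ax":0,"ay":0,"az":0,"gripper":1},{"dx":0,"dy":-1,"dz":0,"ax":0,"ay":0,"az":0,"gripper":1}]'

```text
time: 2.45
eef_pos: [0.4485, 0.0121, 0.3878]
tcp_rot: [0.702, 0.712, -0.0, 0.0]
contact_force: [0.8, 0.2, 0.4]
opening: 1.002
finger_force: 0.0
```

Request:
jog_arm --increments '[{"dx":0,"dy":-1,"dz":0,"ax":0,"ay":0,"az":0,"gripper":1},{"dx":0,"dy":-1,"dz":0,"ax":0,"ay":0,"az":0,"gripper":1},{"dx":0,"dy":-1,"dz":0,"ax":0,"ay":0,"az":0,"gripper":1}]'

```text
time: 2.75
eef_pos: [0.4487, -0.1082, 0.3876]
tcp_rot: [0.702, 0.712, -0.0, -0.0]
contact_force: [0.2, 0.2, 0.6]
opening: 1.003
finger_force: 0.0
```

Request:
jog_arm --increments '[{"dx":-0.1,"dy":-1,"dz":-0.5,"ax":0,"ay":0,"az":0,"gripper":1},{"dx":-0.1,"dy":-1,"dz":-0.5,"ax":0,"ay":0,"az":0,"gripper":1},{"dx":-0.1,"dy":-1,"dz":-0.5,"ax":0,"ay":0,"az":0,"gripper":1}]'

```text
time: 3.05
eef_pos: [0.4365, -0.2271, 0.3261]
tcp_rot: [0.701, 0.713, -0.0, -0.001]
contact_force: [0.6, 0.4, 0.3]
opening: 1.001
finger_force: 0.0
```

Request:
jog_arm --increments '[{"dx":-0.1,"dy":-1,"dz":-0.7,"ax":0,"ay":0,"az":0,"gripper":0.3},{"dx":-0.1,"dy":-1,"dz":-0.7,"ax":0,"ay":0,"az":0,"gripper":0.3},{"dx":-0.1,"dy":-1,"dz":-0.7,"ax":0,"ay":0,"az":0,"gripper":0.3},{"dx":-0.1,"dy":-1,"dz":-0.7,"ax":0,"ay":0,"az":0,"gripper":0.3},{"dx":-0.1,"dy":-1,"dz":-0.7,"ax":0,"ay":0,"az":0,"gripper":0.3}]'

```text
time: 3.55
eef_pos: [0.425, -0.3455, 0.2426]
tcp_rot: [0.702, 0.712, 0.0, -0.002]
contact_force: [0.6, 0.1, 0.4]
opening: 0.648
finger_force: 0.0
```

Now above the mug; refine with the wrist and top cameras.

```bash
python3 - <<'E'
from h import *
np.set_printoptions(precision=4,suppress=True)
c=cam("wrist");P=cloud(c);cv2.imwrite("pics/w1.png",c["frame"])
def circ(p):
    A=np.c_[2*p[:,:2],np.ones(len(p))];x=np.linalg.lstsq(A,(p[:,:2]**2).sum(1),rcond=None)[0]
    return x[:2],np.sqrt(x[2]+x[0]**2+x[1]**2)
near=(np.hypot(P[...,0]-.476,P[...,1]+.371)<.09)&(c["depth"]>.05)
for lo,hi in((.058,.07),(.03,.055)):
    m=near&(P[...,2]>lo)&(P[...,2]<hi);p=P[m];print(lo,m.sum(),p[:,2].mean() if len(p) else 0)
    q=p
    if lo>.05:
        for _ in range(10):
            cc,rr=circ(q);d=np.abs(np.hypot(*(p[:,:2]-cc).T)-rr);q=p[d<max(.004,.6*d.max()) if _<3 else d<.004]
        print(cc,rr,len(q));
        far=p[np.hypot(*(p[:,:2]-cc).T)>rr+.006]
    else:
        far=p[np.hypot(*(p[:,:2]-cc).T)>.05]
    if len(far): d=far[:,:2].mean(0)-cc;print("handle",np.degrees(np.arctan2(d[1],d[0])),np.hypot(*d),len(far))
E
```

```text
0.058 806 0.061783018134542775
[ 0.4763 -0.3689] 0.04182927008717365 710
handle -49.46343539175316 0.054696748633137636 74
0.03 887 0.04269488055257061
handle -48.78330500610327 0.0687441528325149 10
```

View pics/w1.png

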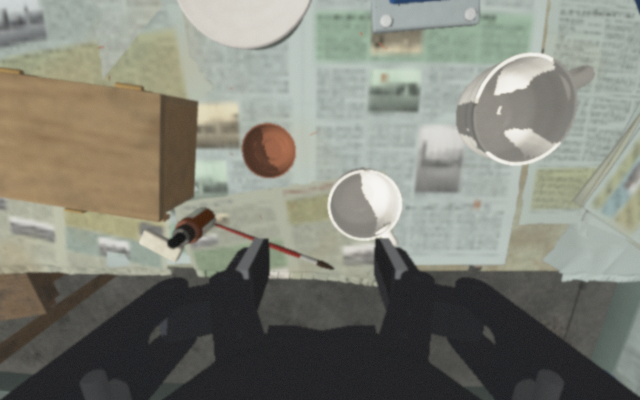

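The wrist view shows the mug at (365,203) with its handle towards (395,242), and the bowl clear at (270,150). I'll pinch the rim on the robot side.

Request:
jog_arm --increments '[{"dx":0.085,"dy":-0.195,"dz":0,"ax":0,"ay":0,"az":0,"gripper":0.2},{"dx":0.085,"dy":-0.195,"dz":-0.4,"ax":0,"ay":0,"az":0,"gripper":0.2},{"dx":0.085,"dy":-0.195,"dz":-0.8,"ax":0,"ay":0,"az":0,"gripper":0.2},{"dx":0.085,"dy":-0.195,"dz":-1,"ax":0,"ay":0,"az":0,"gripper":0.2},{"dx":0.085,"dy":-0.195,"dz":-1,"ax":0,"ay":0,"az":0,"gripper":0.2}]'

```text
time: 4.1
eef_pos: [0.4342, -0.3661, 0.1209]
tcp_rot: [0.702, 0.712, 0.0, -0.003]
contact_force: [-0.5, 1.0, 1.0]
opening: 0.6
finger_force: 0.0
```

Request:
jog_arm --increments '[{"dx":0,"dy":0,"dz":-0.15,"ax":0,"ay":0,"az":0,"gripper":0.2},{"dx":0,"dy":0,"dz":-0.3,"ax":0,"ay":0,"az":0,"gripper":0.2},{"dx":0,"dy":0,"dz":-0.48,"ax":0,"ay":0,"az":0,"gripper":0.2},{"dx":0,"dy":0,"dz":-0.48,"ax":0,"ay":0,"az":0,"gripper":0.2}]'

```text
time: 4.5
eef_pos: [0.4354, -0.3685, 0.0668]
tcp_rot: [0.702, 0.712, 0.0, -0.0]
contact_force: [0.4, 0.9, 0.5]
opening: 0.599
finger_force: 0.0
```

Request:
jog_arm --force 40 --increments '[{"dx":0,"dy":0,"dz":0,"ax":0,"ay":0,"az":0,"gripper":-1},{"dx":0,"dy":0,"dz":0,"ax":0,"ay":0,"az":0,"gripper":-1},{"dx":0,"dy":0,"dz":0,"ax":0,"ay":0,"az":0,"gripper":-1},{"dx":0,"dy":0,"dz":0,"ax":0,"ay":0,"az":0,"gripper":-1},{"dx":0,"dy":0,"dz":0,"ax":0,"ay":0,"az":0,"gripper":-1},{"dx":0,"dy":0,"dz":0,"ax":0,"ay":0,"az":0,"gripper":-1},{"dx":0,"dy":0,"dz":0,"ax":0,"ay":0,"az":0,"gripper":-1},{"dx":0,"dy":0,"dz":0,"ax":0,"ay":0,"az":0,"gripper":-1}]'

```text
time: 5.3
eef_pos: [0.4347, -0.3695, 0.0663]
tcp_rot: [0.703, 0.711, -0.0, -0.0]
contact_force: [-0.2, -0.8, -0.0]
opening: 0.002
finger_force: 0.0
```

Request:
jog_arm --increments '[{"dx":0,"dy":0,"dz":0.1,"ax":0,"ay":0,"az":0,"gripper":-1},{"dx":0,"dy":0,"dz":0.25,"ax":0,"ay":0,"az":0,"gripper":-1},{"dx":0,"dy":0,"dz":0.4,"ax":0,"ay":0,"az":0,"gripper":-1},{"dx":0,"dy":0,"dz":0.4,"ax":0,"ay":0,"az":0,"gripper":-1}]'

```text
time: 5.7
eef_pos: [0.4364, -0.3714, 0.1183]
tcp_rot: [0.703, 0.711, -0.0, 0.003]
contact_force: [-0.1, -0.2, -0.2]
opening: 0.001
finger_force: 0.0
```

```bash
python3 - <<'E'
from h import *
c=cam("wrist");a=c["frame"];t=cam("scene")["frame"][240:340,310:450]
cv2.imwrite("pics/w2.png",np.vstack([cv2.resize(a[100:400,150:500],(560,320))[:, :],cv2.resize(t,(560,280),interpolation=cv2.INTER_CUBIC)[:270]]))
E
```

```text
(no output)
```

View pics/w2.png

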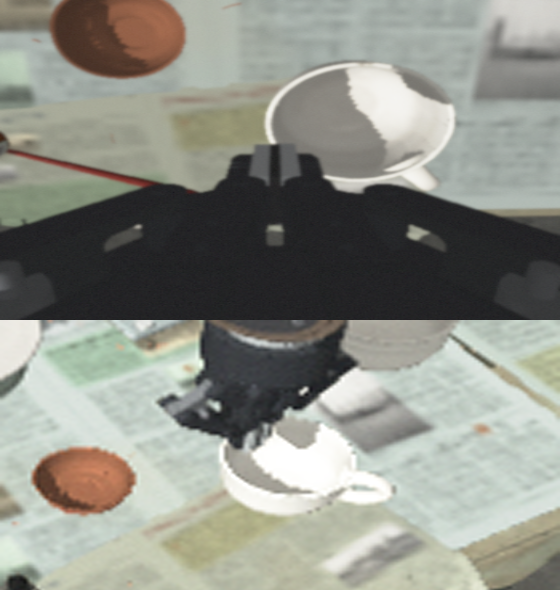

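The shut fingers hang near the rim without gripping it; the mug is still upright. Re-measuring it.

```bash
cat >> h.py <<'E'
def circ(p):
    A=np.c_[2*p[:,:2],np.ones(len(p))];x=np.linalg.lstsq(A,(p[:,:2]**2).sum(1),rcond=None)[0]
    return x[:2],np.sqrt(x[2]+x[0]**2+x[1]**2)
def mug(c,near,zr=.064,r=.09):
    "rim ellipse: white blob outline cast on the rim plane, circle fit with outliers dropped"
    h=cv2.cvtColor(c["frame"],cv2.COLOR_BGR2HSV);P=cloud(c)
    m=(h[...,1]<60)&(np.hypot(P[...,0]-near[0],P[...,1]-near[1])<r)&(P[...,2]>zr-.05)&(P[...,2]<zr+.006)
    k=max(cv2.findContours(m.astype(np.uint8),0,1)[0],key=cv2.contourArea).reshape(-1,2)
    rim=P[m&(P[...,2]>zr-.006)];q=onplane(c,k,zr);out=[]
    for s in(rim,q):
        rng=np.random.default_rng(0);best=0
        for _ in range(500):
            cc,rr=circ(s[rng.choice(len(s),3,False)])
            if not .036<rr<.047: continue
            g=np.abs(np.hypot(*(s[:,:2]-cc).T)-rr)<.002
            if g.sum()>best:best=g.sum();G=g
        out.append((*circ(s[G]),G.sum(),len(s)))
    return out,rim[:,2].max() if len(rim) else None
E
python3 - <<'E'
from h import *
for n in("wrist","top","scene"):
    try: print(n,mug(cam(n),(.476,-.369)))
    except Exception as e: print(n,repr(e))
s=get_state();print(s["eef_pos"],s["tcp_rot"],s["qpos"],ctrl.finger_overhang)
E
```

```text
wrist ([(array([ 0.47585031, -0.36923742]), np.float64(0.04173436985761515), np.int64(1616), 2005), (array([ 0.47537733, -0.36831791]), np.float64(0.043122267388804515), np.int64(281), 378)], np.float64(0.06474705895574256))
top ([(array([ 0.47510159, -0.36980169]), np.float64(0.04198308610898068), np.int64(43), 46), (array([ 0.47002431, -0.37091638]), np.float64(0.047348638169591936), np.int64(37), 73)], np.float64(0.06795765672692955))
scene ([(array([ 0.47712303, -0.37115018]), np.float64(0.0421606197968657), np.int64(141), 203), (array([ 0.46468364, -0.38468466]), np.float64(0.040357668243379906), np.int64(42), 120)], np.float64(0.06815207158842396))
[ 0.43425834 -0.36886011  0.11325123] [ 7.03206016e-01  7.10985321e-01  1.02478353e-04 -1.07789729e-03] [-8.82167744e-01  1.86214423e-01  1.92828953e+00 -1.89097740e-05
  1.02925415e+00 -8.93159640e-01] 0.025
```

```bash
python3 - <<'E'
from h import *
np.set_printoptions(precision=4,suppress=True)
c=cam("wrist");P=cloud(c);s=get_state()
print(s["eef_pos"],np.array(c["mount"]))
for v in range(225,300,8):
    print(v,[ (u,P[v,u].round(3).tolist()) for u in(312,322,330)])
t=c["T"];K=np.array(c["camera_matrix"])
for d in(0,.006,.025):
    X=s["eef_pos"]+R.from_quat(s["tcp_rot"]).apply([0,0,d]);q=t[:3,:3].T@(X-t[:3,3]);print(d,cv2.projectPoints(np.array([[q[0],-q[1],-q[2]]]),np.zeros(3),np.zeros(3),K,np.array(c["dist"]))[0].ravel())
E
```

```text
[ 0.4343 -0.3689  0.1132] [[-0.0003  0.9652  0.2617  0.0663]
 [ 1.      0.0006 -0.0009 -0.    ]
 [-0.001   0.2617 -0.9652 -0.1416]
 [ 0.      0.      0.      1.    ]]
225 [(312, [0.426, -0.393, 0.005]), (322, [0.435, -0.372, 0.061]), (330, [0.442, -0.384, 0.028])]
233 [(312, [0.426, -0.4, 0.006]), (322, [0.435, -0.378, 0.063]), (330, [0.441, -0.387, 0.04])]
241 [(312, [0.43, -0.359, 0.123]), (322, [0.435, -0.358, 0.125]), (330, [0.438, -0.357, 0.126])]
249 [(312, [0.43, -0.358, 0.135]), (322, [0.435, -0.358, 0.135]), (330, [0.438, -0.358, 0.135])]
257 [(312, [0.43, -0.358, 0.142]), (322, [0.434, -0.357, 0.144]), (330, [0.438, -0.357, 0.144])]
265 [(312, [0.43, -0.358, 0.15]), (322, [0.434, -0.358, 0.149]), (330, [0.438, -0.357, 0.15])]
273 [(312, [0.431, -0.357, 0.158]), (322, [0.435, -0.361, 0.151]), (330, [0.438, -0.357, 0.158])]
281 [(312, [0.431, -0.356, 0.165]), (322, [0.435, -0.365, 0.15]), (330, [0.437, -0.358, 0.163])]
289 [(312, [0.431, -0.357, 0.169]), (322, [0.435, -0.369, 0.15]), (330, [0.437, -0.357, 0.169])]
297 [(312, [0.431, -0.359, 0.171]), (322, [0.435, -0.373, 0.15]), (330, [0.437, -0.361, 0.167])]
0 [321.2562 251.3678]
0.006 [321.2494 246.7978]
0.025 [321.2308 234.2715]
```

```bash
python3 - <<'E'
from h import *
np.set_printoptions(precision=4,suppress=True)
for n in("wrist","scene"):
    c=cam(n);P=cloud(c);g=c["frame"].max(2)
    m=(np.abs(P[...,0]-.4345)<.02)&(np.abs(P[...,1]+.369)<.02)&(P[...,2]>.07)&(P[...,2]<.2)&(c["depth"]>.02)
    p=P[m];i=np.argsort(p[:,2])[:12];print(n,len(p));print(p[i])
print(get_state()["eef_pos"])
E
```

```text
wrist 11285
[[ 0.4314 -0.3582  0.1161]
 [ 0.4351 -0.3581  0.1163]
 [ 0.433  -0.358   0.1164]
 [ 0.4288 -0.3581  0.1164]
 [ 0.4325 -0.358   0.1166]
 [ 0.4278 -0.358   0.1167]
 [ 0.4397 -0.3578  0.1169]
 [ 0.4377 -0.3578  0.1169]
 [ 0.4319 -0.3578  0.1169]
 [ 0.4371 -0.3578  0.117 ]
 [ 0.4356 -0.3578  0.117 ]
 [ 0.4304 -0.3578  0.1171]]
scene 219
[[ 0.4302 -0.3794  0.1167]
 [ 0.429  -0.3765  0.118 ]
 [ 0.435  -0.3805  0.119 ]
 [ 0.4297 -0.3751  0.1199]
 [ 0.4303 -0.3786  0.12  ]
 [ 0.4382 -0.3799  0.1202]
 [ 0.4398 -0.3816  0.1214]
 [ 0.4315 -0.3808  0.1221]
 [ 0.4235 -0.375   0.1244]
 [ 0.4318 -0.3798  0.1249]
 [ 0.4296 -0.3788  0.1252]
 [ 0.4337 -0.3812  0.1255]]
[ 0.4344 -0.3691  0.1134]
```

Both cameras agree that the fingertips are at z = 0.1165 while the TCP reads 0.113. The tips therefore sit about 3 mm behind the reported TCP, not 25 mm ahead, so the fingers closed above the rim. I'll use this measured offset from here on and retry 28 mm lower.

Request:
jog_arm --increments '[{"dx":0,"dy":0,"dz":0,"ax":0,"ay":0,"az":0,"gripper":0.2},{"dx":0,"dy":0,"dz":0,"ax":0,"ay":0,"az":0,"gripper":0.2},{"dx":0,"dy":0,"dz":0,"ax":0,"ay":0,"az":0,"gripper":0.2},{"dx":0,"dy":0,"dz":0,"ax":0,"ay":0,"az":0,"gripper":0.2},{"dx":0,"dy":0,"dz":0,"ax":0,"ay":0,"az":0,"gripper":0.2},{"dx":0,"dy":0,"dz":0,"ax":0,"ay":0,"az":0,"gripper":0.2},{"dx":0,"dy":0,"dz":0,"ax":0,"ay":0,"az":0,"gripper":0.2},{"dx":0,"dy":0,"dz":0,"ax":0,"ay":0,"az":0,"gripper":0.2}]'

```text
time: 6.9
eef_pos: [0.4348, -0.3695, 0.1144]
tcp_rot: [0.703, 0.711, -0.0, 0.0]
contact_force: [-0.1, 0.1, 0.0]
opening: 0.597
finger_force: 0.0
```

Request:
jog_arm --increments '[{"dx":0,"dy":0,"dz":-0.2,"ax":0,"ay":0,"az":0,"gripper":0.2},{"dx":0,"dy":0,"dz":-0.35,"ax":0,"ay":0,"az":0,"gripper":0.2},{"dx":0,"dy":0,"dz":-0.45,"ax":0,"ay":0,"az":0,"gripper":0.2},{"dx":0,"dy":0,"dz":-0.52,"ax":0,"ay":0,"az":0,"gripper":0.2},{"dx":0,"dy":0,"dz":-0.58,"ax":0,"ay":0,"az":0,"gripper":0.2},{"dx":0,"dy":0,"dz":-0.58,"ax":0,"ay":0,"az":0,"gripper":0.2}]'

```text
time: 7.5
eef_pos: [0.4345, -0.3692, 0.0441]
tcp_rot: [0.703, 0.711, 0.0, -0.001]
contact_force: [-0.1, 0.4, 0.5]
opening: 0.599
finger_force: 0.0
```

Request:
jog_arm --force 30 --increments '[{"dx":0,"dy":0,"dz":0,"ax":0,"ay":0,"az":0,"gripper":-1},{"dx":0,"dy":0,"dz":0,"ax":0,"ay":0,"az":0,"gripper":-1},{"dx":0,"dy":0,"dz":0,"ax":0,"ay":0,"az":0,"gripper":-1},{"dx":0,"dy":0,"dz":0,"ax":0,"ay":0,"az":0,"gripper":-1},{"dx":0,"dy":0,"dz":0,"ax":0,"ay":0,"az":0,"gripper":-1},{"dx":0,"dy":0,"dz":0,"ax":0,"ay":0,"az":0,"gripper":-1},{"dx":0,"dy":0,"dz":0,"ax":0,"ay":0,"az":0,"gripper":-1},{"dx":0,"dy":0,"dz":0,"ax":0,"ay":0,"az":0,"gripper":-1}]'

```text
time: 8.3
eef_pos: [0.4355, -0.3703, 0.0458]
tcp_rot: [0.703, 0.711, -0.0, 0.001]
contact_force: [0.8, -0.4, 5.3]
opening: 0.067
finger_force: 29.4
```

Request:
jog_arm --force 40 --increments '[{"dx":0,"dy":0,"dz":0.05,"ax":0,"ay":0,"az":0,"gripper":-1},{"dx":0,"dy":0,"dz":0.15,"ax":0,"ay":0,"az":0,"gripper":-1},{"dx":0,"dy":0,"dz":0.3,"ax":0,"ay":0,"az":0,"gripper":-1},{"dx":0,"dy":0,"dz":0.5,"ax":0,"ay":0,"az":0,"gripper":-1},{"dx":0,"dy":0,"dz":0.7,"ax":0,"ay":0,"az":0,"gripper":-1},{"dx":0,"dy":0,"dz":0.9,"ax":0,"ay":0,"az":0,"gripper":-1},{"dx":0,"dy":0,"dz":1,"ax":0,"ay":0,"az":0,"gripper":-1},{"dx":0,"dy":0,"dz":1,"ax":0,"ay":0,"az":0,"gripper":-1}]'

```text
time: 9.1
eef_pos: [0.435, -0.3699, 0.1664]
tcp_rot: [0.703, 0.711, -0.0, 0.001]
contact_force: [1.2, -1.2, -2.7]
opening: 0.057
finger_force: 39.4
```

```bash
python3 - <<'E'
from h import *
np.set_printoptions(precision=4,suppress=True)
s=get_state();print(s["eef_pos"],s["opening"],s["finger_force"])
c=cam("wrist");t=cam("scene")["frame"][220:320,310:450]
cv2.imwrite("pics/w3.png",np.vstack([cv2.resize(c["frame"][100:400,150:500],(560,320)),cv2.resize(t,(560,270),interpolation=cv2.INTER_CUBIC)]))
P=cloud(c);h=cv2.cvtColor(c["frame"],cv2.COLOR_BGR2HSV)
m=(h[...,1]<60)&(h[...,2]>90)&(np.hypot(P[...,0]-.476,P[...,1]+.369)<.055)&(P[...,2]>.1)
p=P[m];print(len(p),np.percentile(p[:,2],[2,25,50,75,98]))
# rim plane: highest points per angular bin
a=np.arctan2(p[:,1]+.369,p[:,0]-.476)
for k in np.arange(-180,180,30):
    q=p[(np.degrees(a)>=k)&(np.degrees(a)<k+30)]
    if len(q)>20:i=q[:,2].argmax();print(k,q[i])
E
```

```text
[ 0.435  -0.3699  0.1664] 0.05742222752057661 39.398582082940266
15869 [0.1236 0.1279 0.1459 0.1722 0.196 ]
-180 [ 0.4678 -0.3704  0.2199]
-150 [ 0.4707 -0.3766  0.2164]
-120 [ 0.4724 -0.3764  0.2195]
-90 [ 0.4886 -0.4075  0.1803]
-60 [ 0.5103 -0.3916  0.1792]
-30 [ 0.5135 -0.3839  0.179 ]
0 [ 0.5149 -0.3574  0.1788]
30 [ 0.4981 -0.3324  0.1799]
60 [ 0.4801 -0.3569  0.2302]
90 [ 0.4755 -0.3567  0.2248]
120 [ 0.4689 -0.3624  0.2341]
150 [ 0.4512 -0.3576  0.2129]
```

View pics/w3.png

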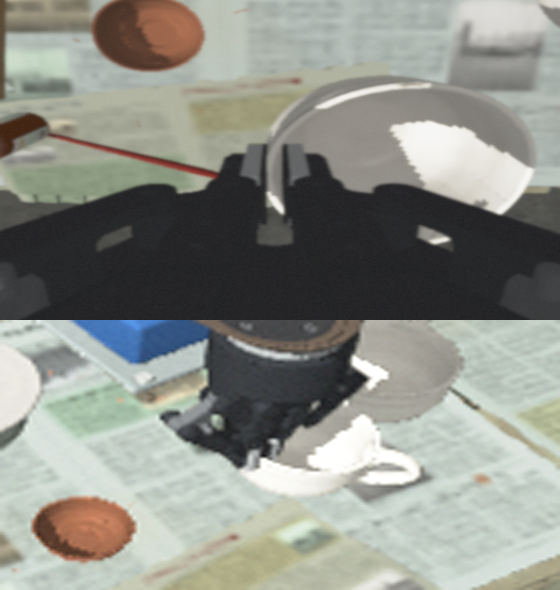

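The mug is held (opening 4.9 mm, 39 N) and its far rim sags only slightly. Carrying it over to the platform.

Request:
jog_arm --increments '[{"dx":0,"dy":0,"dz":0.25,"ax":0,"ay":0,"az":0,"gripper":-1},{"dx":0,"dy":0,"dz":0.5,"ax":0,"ay":0,"az":0,"gripper":-1},{"dx":0,"dy":0.05,"dz":0.75,"ax":0,"ay":0,"az":0,"gripper":-1},{"dx":0,"dy":0.15,"dz":0.95,"ax":0,"ay":0,"az":0,"gripper":-1},{"dx":0,"dy":0.35,"dz":1,"ax":0,"ay":0,"az":0,"gripper":-1},{"dx":0,"dy":0.55,"dz":1,"ax":0,"ay":0,"az":0,"gripper":-1},{"dx":0,"dy":0.75,"dz":1,"ax":0,"ay":0,"az":0,"gripper":-1},{"dx":0,"dy":1,"dz":1,"ax":0,"ay":0,"az":0,"gripper":-1}]'

```text
time: 10.0
eef_pos: [0.4339, -0.2484, 0.2823]
tcp_rot: [0.704, 0.711, -0.0, -0.002]
contact_force: [0.5, 0.8, -3.0]
opening: 0.054
finger_force: 39.5
```

Request:
jog_arm --increments '[{"dx":0.02,"dy":0.25,"dz":0,"ax":0,"ay":0,"az":0,"gripper":-1},{"dx":0.04,"dy":0.5,"dz":0,"ax":0,"ay":0,"az":0,"gripper":-1},{"dx":0.06,"dy":0.75,"dz":0,"ax":0,"ay":0,"az":0,"gripper":-1},{"dx":0.08,"dy":1,"dz":0,"ax":0,"ay":0,"az":0,"gripper":-1}]'

```text
time: 10.4
eef_pos: [0.4434, -0.1279, 0.2824]
tcp_rot: [0.703, 0.711, -0.001, -0.002]
contact_force: [0.9, 1.2, -2.4]
opening: 0.057
finger_force: 39.5
```

Request:
jog_arm --increments '[{"dx":0.02,"dy":0.25,"dz":0,"ax":0,"ay":0,"az":0,"gripper":-1},{"dx":0.04,"dy":0.5,"dz":0,"ax":0,"ay":0,"az":0,"gripper":-1},{"dx":0.06,"dy":0.75,"dz":0,"ax":0,"ay":0,"az":0,"gripper":-1},{"dx":0.08,"dy":1,"dz":0,"ax":0,"ay":0,"az":0,"gripper":-1}]'

```text
time: 10.8
eef_pos: [0.4529, -0.0081, 0.2824]
tcp_rot: [0.703, 0.711, -0.001, -0.002]
contact_force: [0.7, -0.0, -2.8]
opening: 0.053
finger_force: 39.5
```

Request:
jog_arm --increments '[{"dx":0.02,"dy":0.25,"dz":0,"ax":0,"ay":0,"az":0,"gripper":-1},{"dx":0.04,"dy":0.5,"dz":0,"ax":0,"ay":0,"az":0,"gripper":-1},{"dx":0.06,"dy":0.75,"dz":0,"ax":0,"ay":0,"az":0,"gripper":-1},{"dx":0.08,"dy":1,"dz":0,"ax":0,"ay":0,"az":0,"gripper":-1}]'

```text
time: 11.2
eef_pos: [0.4625, 0.1117, 0.2824]
tcp_rot: [0.703, 0.711, -0.002, -0.002]
contact_force: [0.4, 0.5, -2.5]
opening: 0.058
finger_force: 39.5
```

Request:
jog_arm --increments '[{"dx":0.02,"dy":0.15,"dz":0,"ax":0,"ay":0,"az":0,"gripper":-1},{"dx":0.04,"dy":0.25,"dz":0,"ax":0,"ay":0,"az":0,"gripper":-1},{"dx":0.06,"dy":0.33,"dz":0,"ax":0,"ay":0,"az":0,"gripper":-1},{"dx":0.06,"dy":0.36,"dz":0,"ax":0,"ay":0,"az":0,"gripper":-1},{"dx":0.06,"dy":0.36,"dz":0,"ax":0,"ay":0,"az":0,"gripper":-1}]'

```text
time: 11.7
eef_pos: [0.4707, 0.1535, 0.2843]
tcp_rot: [0.703, 0.711, -0.001, -0.0]
contact_force: [-0.6, 0.3, -2.7]
opening: 0.052
finger_force: 39.5
```

Request:
jog_arm --increments '[{"dx":0,"dy":0,"dz":-0.25,"ax":0,"ay":0,"az":0,"gripper":-1},{"dx":0,"dy":0,"dz":-0.5,"ax":0,"ay":0,"az":0,"gripper":-1},{"dx":0,"dy":0,"dz":-0.75,"ax":0,"ay":0,"az":0,"gripper":-1},{"dx":0,"dy":0,"dz":-0.95,"ax":0,"ay":0,"az":0,"gripper":-1},{"dx":0,"dy":0,"dz":-1,"ax":0,"ay":0,"az":0,"gripper":-1},{"dx":0,"dy":0,"dz":-1,"ax":0,"ay":0,"az":0,"gripper":-1}]'

```text
time: 12.3
eef_pos: [0.4703, 0.153, 0.1641]
tcp_rot: [0.704, 0.711, -0.001, -0.001]
contact_force: [-0.3, -0.1, -3.1]
opening: 0.061
finger_force: 39.6
```

```bash
python3 - <<'E'
from h import *
np.set_printoptions(precision=4,suppress=True)
s=get_state();print(s["eef_pos"])
c=cam("scene");P=cloud(c);h=cv2.cvtColor(c["frame"],cv2.COLOR_BGR2HSV)
m=(h[...,1]<60)&(h[...,2]>90)&(np.hypot(P[...,0]-.5125,P[...,1]-.154)<.08)&(P[...,2]>.1)&(P[...,2]<.2)
p=P[m];print(len(p),p.min(0),p.max(0));top=p[p[:,2]>.17];print("rim",len(top),circ(top))
m=(np.hypot(P[...,0]-.5125,P[...,1]-.154)<.065)&(np.abs(P[...,2]-.075)<.006);print("plat",m.sum(),P[m].min(0),P[m].max(0))
cv2.imwrite("pics/s4.png",cv2.resize(c["frame"][90:250,230:400],(680,600),interpolation=cv2.INTER_CUBIC))
E
```

```text
[0.4703 0.153  0.1641]
550 [0.4629 0.0946 0.116 ] [0.5587 0.1956 0.1994]
rim 162 (array([0.5149, 0.1487]), np.float64(0.042549859257141))
plat 549 [0.4568 0.0946 0.0691] [0.5747 0.2123 0.081 ]
```

View pics/s4.png

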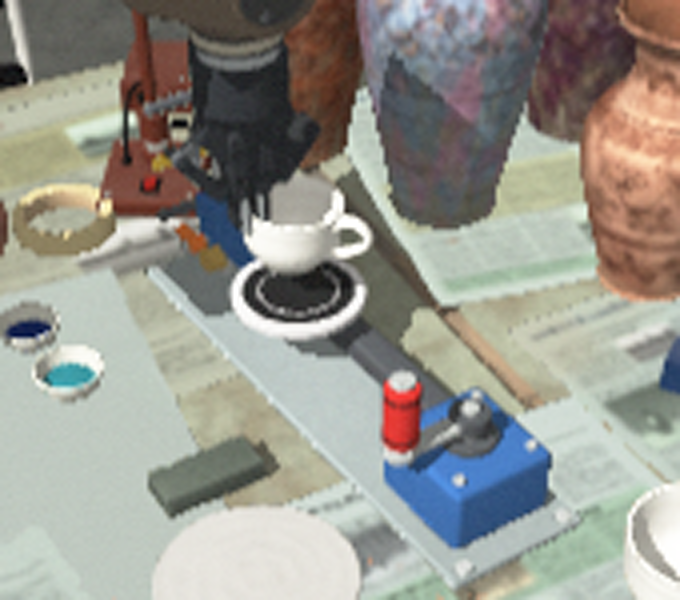

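The mug is above the platform, within about 5 mm of its centre. Lowering until contact.

Request:
jog_arm --increments '[{"dx":-0.01,"dy":0.03,"dz":-0.1,"ax":0,"ay":0,"az":0,"gripper":-1},{"dx":-0.01,"dy":0.03,"dz":-0.2,"ax":0,"ay":0,"az":0,"gripper":-1},{"dx":-0.01,"dy":0.03,"dz":-0.27,"ax":0,"ay":0,"az":0,"gripper":-1},{"dx":-0.01,"dy":0.03,"dz":-0.31,"ax":0,"ay":0,"az":0,"gripper":-1},{"dx":-0.01,"dy":0.03,"dz":-0.33,"ax":0,"ay":0,"az":0,"gripper":-1},{"dx":-0.01,"dy":0.03,"dz":-0.33,"ax":0,"ay":0,"az":0,"gripper":-1}]'

```text
time: 12.95
eef_pos: [0.4696, 0.1573, 0.1253]
tcp_rot: [0.703, 0.711, -0.0, -0.0]
contact_force: [-0.1, -0.1, -1.1]
opening: 0.059
finger_force: 39.6
```

Request:
jog_arm --increments '[{"dx":0,"dy":0,"dz":-0.01,"ax":0,"ay":0,"az":0,"gripper":-1},{"dx":0,"dy":0,"dz":-0.02,"ax":0,"ay":0,"az":0,"gripper":-1},{"dx":0,"dy":0,"dz":-0.02,"ax":0,"ay":0,"az":0,"gripper":-1}]'

```text
time: 13.25
eef_pos: [0.4696, 0.1575, 0.124]
tcp_rot: [0.703, 0.711, -0.0, -0.0]
contact_force: [-4.5, -0.5, 5.7]
opening: 0.057
finger_force: 41.7
```

Request:
jog_arm --increments '[{"dx":0,"dy":0,"dz":0,"ax":0,"ay":0,"az":0,"gripper":-0.8},{"dx":0,"dy":0,"dz":0,"ax":0,"ay":0,"az":0,"gripper":-0.6},{"dx":0,"dy":0,"dz":0,"ax":0,"ay":0,"az":0,"gripper":-0.4},{"dx":0,"dy":0,"dz":0,"ax":0,"ay":0,"az":0,"gripper":-0.4},{"dx":0,"dy":0,"dz":0,"ax":0,"ay":0,"az":0,"gripper":-0.4},{"dx":0,"dy":0,"dz":0,"ax":0,"ay":0,"az":0,"gripper":-0.4}]'

```text
time: 13.85
eef_pos: [0.4697, 0.1573, 0.1228]
tcp_rot: [0.703, 0.711, 0.0, 0.0]
contact_force: [-0.0, 0.3, 0.3]
opening: 0.296
finger_force: 0.0
```

Request:
jog_arm --increments '[{"dx":0,"dy":0,"dz":0.05,"ax":0,"ay":0,"az":0,"gripper":-0.4},{"dx":0,"dy":0,"dz":0.15,"ax":0,"ay":0,"az":0,"gripper":-0.4},{"dx":0,"dy":0,"dz":0.4,"ax":0,"ay":0,"az":0,"gripper":-0.4},{"dx":0,"dy":0,"dz":0.7,"ax":0,"ay":0,"az":0,"gripper":-0.4},{"dx":0,"dy":0,"dz":1,"ax":0,"ay":0,"az":0,"gripper":-0.4},{"dx":0,"dy":0,"dz":1,"ax":0,"ay":0,"az":0,"gripper":-0.4}]'

```text
time: 14.45
eef_pos: [0.4731, 0.1578, 0.2508]
tcp_rot: [0.703, 0.711, 0.005, 0.004]
contact_force: [0.1, 0.6, -0.2]
opening: 0.3
finger_force: 0.0
```

```bash
python3 - <<'E'
from h import *
np.set_printoptions(precision=4,suppress=True)
for n in("scene","top"):
    c=cam(n);P=cloud(c);h=cv2.cvtColor(c["frame"],cv2.COLOR_BGR2HSV)
    m=(h[...,1]<60)&(h[...,2]>90)&(np.hypot(P[...,0]-.5125,P[...,1]-.154)<.08)&(P[...,2]>.128)&(P[...,2]<.146)
    p=P[m];print(n,len(p));q=p
    for _ in range(6):
        cc,rr=circ(q);d=abs(np.hypot(*(p[:,:2]-cc).T)-rr);q=p[d<.005]
    print(cc,rr,len(q)); A=np.c_[q[:,:2]-cc,np.ones(len(q))];print("tilt",np.linalg.lstsq(A,q[:,2],rcond=None)[0])
    hs=P[(h[...,1]>150)&((h[...,0]<8)|(h[...,0]>172))&(np.hypot(P[...,0]-.472,P[...,1]+.0965)<.04)&(P[...,2]>.11)]
    print("sleeve",len(hs),hs.mean(0),hs.min(0),hs.max(0))
print(get_state()["eef_pos"])
E
```

```text
scene 206
[0.5085 0.1569] 0.041924576203187416 181
tilt [ 0.0051 -0.0045  0.1358]
sleeve 138 [ 0.4723 -0.1051  0.1522] [ 0.4628 -0.1121  0.1202] [ 0.4869 -0.0889  0.1804]
top 99
[0.5142 0.1179] 0.02723123899302827 36
tilt [-0.0132  0.0302  0.135 ]
sleeve 23 [ 0.4633 -0.0946  0.1678] [ 0.46   -0.1064  0.1429] [ 0.4716 -0.085   0.181 ]
[0.4703 0.1574 0.245 ]
```

The mug stands released and upright at (0.5085, 0.157), about 5 mm off centre. Moving to the sleeve.

Request:
jog_arm --increments '[{"dx":0,"dy":-0.3,"dz":0,"ax":0,"ay":0,"az":0,"gripper":0.2},{"dx":0,"dy":-0.65,"dz":0,"ax":0,"ay":0,"az":0,"gripper":0.2},{"dx":0,"dy":-1,"dz":0,"ax":0,"ay":0,"az":0,"gripper":0.2}]'

```text
time: 14.85
eef_pos: [0.4684, 0.0365, 0.2413]
tcp_rot: [0.703, 0.712, -0.001, -0.001]
contact_force: [0.4, 0.6, 0.8]
opening: 0.6
finger_force: 0.0
```

Request:
jog_arm --increments '[{"dx":0,"dy":-0.35,"dz":0,"ax":0,"ay":0,"az":0,"gripper":0.2},{"dx":0,"dy":-0.7,"dz":0,"ax":0,"ay":0,"az":0,"gripper":0.2},{"dx":0,"dy":-0.9,"dz":0,"ax":0,"ay":0,"az":0,"gripper":0.2},{"dx":0,"dy":-1,"dz":0,"ax":0,"ay":0,"az":0,"gripper":0.2},{"dx":0,"dy":-1,"dz":0,"ax":0,"ay":0,"az":0,"gripper":0.2}]'

```text
time: 15.35
eef_pos: [0.469, -0.0834, 0.2417]
tcp_rot: [0.704, 0.71, -0.0, -0.001]
contact_force: [0.6, 0.8, 0.9]
opening: 0.602
finger_force: 0.0
```

```bash
python3 - <<'E'
from h import *
np.set_printoptions(precision=4,suppress=True)
c=cam("wrist");s=get_state();print(s["eef_pos"],s["tcp_rot"],s["opening"]);P=cloud(c);h=cv2.cvtColor(c["frame"],cv2.COLOR_BGR2HSV)
cv2.imwrite("pics/w5.png",c["frame"])
near=(np.hypot(P[...,0]-.472,P[...,1]+.0965)<.04)&(c["depth"]>.03)
red=near&(h[...,1]>150)&((h[...,0]<8)|(h[...,0]>172))&(P[...,2]>.1);p=P[red];print("red",len(p),p.min(0),p.max(0))
cap=near&(P[...,2]>.1775)&(P[...,2]<.19)&(h[...,1]<80);p=P[cap];print("cap",len(p),p.mean(0),p.min(0),p.max(0))
t=near&(P[...,2]>.170)&(P[...,2]<.178);p=P[t];print("top ring",len(p),circ(p))
m=(P[...,2]>.065)&(abs(P[...,0]-.435)<.04)&0==1
E
```

```text
[ 0.4692 -0.0824  0.2419] [ 0.7036  0.7106 -0.0001 -0.0011] 0.6017724816664156
red 648 [ 0.4625 -0.101   0.127 ] [ 0.4875 -0.0801  0.1773]
cap 485 [ 0.4754 -0.094   0.1827] [ 0.4658 -0.1048  0.1799] [ 0.4849 -0.0849  0.1852]
top ring 429 (array([ 0.4754, -0.0947]), np.float64(0.011983904768580852))
```

View pics/w5.png

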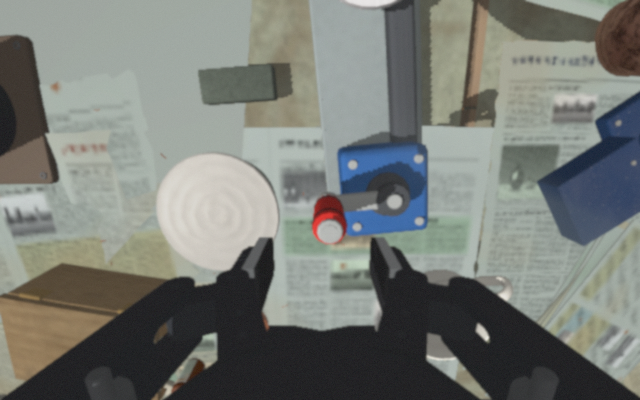

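The wrist view shows the sleeve cap at (330,232), the crank hub at (395,201) and the blue gearbox at (383,188). One quick axis estimate from this view.

```bash
python3 - <<'E'
from h import *
np.set_printoptions(precision=4,suppress=True)
c=cam("wrist");P=cloud(c);h=cv2.cvtColor(c["frame"],cv2.COLOR_BGR2HSV)
m=(np.hypot(P[...,0]-.54,P[...,1]+.089)<.035)&(P[...,2]>.1)
p=P[m];z=p[:,2].max();print("hub top z",z)
t=p[p[:,2]>z-.004];print("hub",len(t),t.mean(0),(t.min(0)+t.max(0))/2)
b=(h[...,0]>100)&(h[...,0]<125)&(h[...,1]>120)&(abs(P[...,2]-.082)<.005)&(np.hypot(P[...,0]-.54,P[...,1]+.089)<.09)
q=onplane(c,np.argwhere(b)[:,::-1],.082)[:,:2];print("box",cv2.minAreaRect((q*1000).astype(np.float32)))
E
```

```text
hub top z 0.3434185933576436
hub 508 [ 0.5298 -0.0692  0.3408] [ 0.5301 -0.0691  0.3414]
box ((537.611572265625, -85.99176025390625), (90.17438507080078, 94.87519073486328), 6.013631820678711)
```

Request:
jog_arm --increments '[{"dx":0.048,"dy":-0.098,"dz":0,"ax":0,"ay":0,"az":0,"gripper":0.2},{"dx":0.048,"dy":-0.098,"dz":-0.25,"ax":0,"ay":0,"az":0,"gripper":0.2},{"dx":0.048,"dy":-0.098,"dz":-0.5,"ax":0,"ay":0,"az":0,"gripper":0.2},{"dx":0.048,"dy":-0.098,"dz":-0.7,"ax":0,"ay":0,"az":0,"gripper":0.2},{"dx":0.048,"dy":-0.098,"dz":-0.85,"ax":0,"ay":0,"az":0,"gripper":0.2},{"dx":0.048,"dy":-0.098,"dz":-0.95,"ax":0,"ay":0,"az":0,"gripper":0.2},{"dx":0.048,"dy":-0.098,"dz":-0.98,"ax":0,"ay":0,"az":0,"gripper":0.2},{"dx":0.048,"dy":-0.098,"dz":-0.98,"ax":0,"ay":0,"az":0,"gripper":0.2}]'

```text
time: 16.25
eef_pos: [0.4756, -0.0943, 0.1252]
tcp_rot: [0.703, 0.711, -0.0, -0.0]
contact_force: [0.4, -0.1, 0.2]
opening: 0.598
finger_force: 0.0
```

Request:
jog_arm --force 30 --increments '[{"dx":0,"dy":0,"dz":0,"ax":0,"ay":0,"az":0,"gripper":-1},{"dx":0,"dy":0,"dz":0,"ax":0,"ay":0,"az":0,"gripper":-1},{"dx":0,"dy":0,"dz":0,"ax":0,"ay":0,"az":0,"gripper":-1},{"dx":0,"dy":0,"dz":0,"ax":0,"ay":0,"az":0,"gripper":-1},{"dx":0,"dy":0,"dz":0,"ax":0,"ay":0,"az":0,"gripper":-1},{"dx":0,"dy":0,"dz":0,"ax":0,"ay":0,"az":0,"gripper":-1}]'

```text
time: 16.85
eef_pos: [0.4752, -0.0947, 0.1266]
tcp_rot: [0.703, 0.711, -0.0, -0.0]
contact_force: [-4.3, 0.8, 6.1]
opening: 0.32
finger_force: 29.6
```

The sleeve is held (27 mm, 30 N). Working out the arc increments.

```bash
cat > arc.py <<'E'
import numpy as np,sys
yaw=.105;p=lambda t:.065*np.array([np.cos(yaw+np.pi-t),np.sin(yaw+np.pi-t)])
def call(a,b,n):
    ts=np.linspace(a,b,n+1);print(f"-- {a:.2f}->{b:.2f}",[tuple(((p(t)-p(a))/.12).round(3).tolist()) for t in ts[1:]])
for s in sys.argv[1:]:
    a,b,n=s.split(",");call(float(a),float(b),int(n))
E
python3 arc.py 0,1,6 1,3,10 3,5,10 5,7,10 7,9,10 9,9.5,4 9.5,8,8 8,7.6,4
```

```text
-- 0.00->1.00 [(-0.002, 0.09), (0.011, 0.179), (0.039, 0.265), (0.08, 0.345), (0.134, 0.417), (0.2, 0.479)]
-- 1.00->3.00 [(0.091, 0.059), (0.191, 0.099), (0.298, 0.117), (0.406, 0.115), (0.511, 0.091), (0.61, 0.046), (0.698, -0.017), (0.771, -0.096), (0.827, -0.189), (0.864, -0.29)]
-- 3.00->5.00 [(0.016, -0.107), (0.01, -0.215), (-0.017, -0.32), (-0.064, -0.417), (-0.13, -0.503), (-0.212, -0.574), (-0.306, -0.627), (-0.408, -0.661), (-0.516, -0.674), (-0.624, -0.665)]
-- 5.00->7.00 [(-0.104, 0.03), (-0.2, 0.08), (-0.284, 0.149), (-0.352, 0.232), (-0.403, 0.328), (-0.434, 0.431), (-0.443, 0.539), (-0.431, 0.647), (-0.398, 0.749), (-0.345, 0.844)]
-- 7.00->9.00 [(0.071, 0.082), (0.156, 0.148), (0.253, 0.196), (0.358, 0.224), (0.466, 0.23), (0.573, 0.215), (0.675, 0.179), (0.767, 0.123), (0.847, 0.05), (0.911, -0.037)]
-- 9.00->9.50 [(0.03, -0.06), (0.053, -0.124), (0.068, -0.19), (0.074, -0.258)]
-- 9.50->8.00 [(-0.012, 0.101), (-0.044, 0.197), (-0.092, 0.286), (-0.156, 0.365), (-0.234, 0.43), (-0.323, 0.479), (-0.419, 0.511), (-0.519, 0.525)]
-- 8.00->7.60 [(-0.054, -0.0), (-0.108, -0.006), (-0.161, -0.018), (-0.213, -0.034)]
```

Request:
jog_arm --force 40 --increments '[{"dx":-0.002,"dy":0.09,"dz":0,"ax":0,"ay":0,"az":0,"gripper":-1},{"dx":0.011,"dy":0.179,"dz":0,"ax":0,"ay":0,"az":0,"gripper":-1},{"dx":0.039,"dy":0.265,"dz":0,"ax":0,"ay":0,"az":0,"gripper":-1},{"dx":0.08,"dy":0.345,"dz":0,"ax":0,"ay":0,"az":0,"gripper":-1},{"dx":0.134,"dy":0.417,"dz":0,"ax":0,"ay":0,"az":0,"gripper":-1},{"dx":0.2,"dy":0.479,"dz":0,"ax":0,"ay":0,"az":0,"gripper":-1}]'

```text
time: 17.45
eef_pos: [0.4997, -0.0365, 0.1267]
tcp_rot: [0.703, 0.711, 0.0, 0.0]
contact_force: [-2.5, -0.2, 4.1]
opening: 0.315
finger_force: 39.3
```

Request:
jog_arm --increments '[{"dx":0.091,"dy":0.059,"dz":0,"ax":0,"ay":0,"az":0,"gripper":-1},{"dx":0.191,"dy":0.099,"dz":0,"ax":0,"ay":0,"az":0,"gripper":-1},{"dx":0.298,"dy":0.117,"dz":0,"ax":0,"ay":0,"az":0,"gripper":-1},{"dx":0.406,"dy":0.115,"dz":0,"ax":0,"ay":0,"az":0,"gripper":-1},{"dx":0.511,"dy":0.091,"dz":0,"ax":0,"ay":0,"az":0,"gripper":-1},{"dx":0.61,"dy":0.046,"dz":0,"ax":0,"ay":0,"az":0,"gripper":-1},{"dx":0.698,"dy":-0.017,"dz":0,"ax":0,"ay":0,"az":0,"gripper":-1},{"dx":0.771,"dy":-0.096,"dz":0,"ax":0,"ay":0,"az":0,"gripper":-1},{"dx":0.827,"dy":-0.189,"dz":0,"ax":0,"ay":0,"az":0,"gripper":-1},{"dx":0.864,"dy":-0.29,"dz":0,"ax":0,"ay":0,"az":0,"gripper":-1}]'

```text
time: 18.45
eef_pos: [0.6032, -0.0725, 0.1266]
tcp_rot: [0.703, 0.711, -0.001, -0.001]
contact_force: [-8.2, -0.2, 7.8]
opening: 0.315
finger_force: 39.6
```

```bash
cat > chk.py <<'E'
from h import *
np.set_printoptions(precision=4,suppress=True)
s=get_state();print(s["time"],s["eef_pos"],s["contact_force"],s["wrist_torque"],s["opening"])
c=cam("scene");P=cloud(c);h=cv2.cvtColor(c["frame"],cv2.COLOR_BGR2HSV)
w=(h[...,1]<60)&(h[...,2]>90)&(np.hypot(P[...,0]-.51,P[...,1]-.155)<.062)&(P[...,2]>.06)&(P[...,2]<.33)
# upward-facing white rim of the platform, radius 45..60
r=np.hypot(P[...,0]-.5125,P[...,1]-.1538);m=w&(r>.046)&(r<.058)&(P[...,0]<.5);print("platform z med",np.median(P[m][:,2]),"mug top z",np.percentile(P[w][:,2],98))
z=np.percentile(P[w][:,2],98);q=p=P[w&(P[...,2]>z-.01)]
for _ in range(6):
    cc,rr=circ(q);d=abs(np.hypot(*(p[:,:2]-cc).T)-rr);q=p[d<.005]
print("rim",cc,rr,len(q),"tilt",np.linalg.lstsq(np.c_[q[:,:2]-cc,np.ones(len(q))],q[:,2],rcond=None)[0])
E
python3 chk.py
```

```text
18.45 [ 0.6032 -0.0725  0.1266] [-8.1798 -0.1599  7.7865] [-0.0247  1.2696  0.0206] 0.31548404770892574
platform z med 0.11542405423795621 mug top z 0.1799081509857216
rim [0.5084 0.1569] 0.04191214675939953 149 tilt [0.0014 0.0107 0.1756]
```

The platform has climbed 40 mm with the mug upright. I'll add about −1 mm in x to relieve the radial load and continue.

Request:
jog_arm --increments '[{"dx":0.01,"dy":-0.107,"dz":0,"ax":0,"ay":0,"az":0,"gripper":-1},{"dx":0.0,"dy":-0.215,"dz":0,"ax":0,"ay":0,"az":0,"gripper":-1},{"dx":-0.027,"dy":-0.32,"dz":0,"ax":0,"ay":0,"az":0,"gripper":-1},{"dx":-0.074,"dy":-0.417,"dz":0,"ax":0,"ay":0,"az":0,"gripper":-1},{"dx":-0.14,"dy":-0.503,"dz":0,"ax":0,"ay":0,"az":0,"gripper":-1},{"dx":-0.222,"dy":-0.574,"dz":0,"ax":0,"ay":0,"az":0,"gripper":-1},{"dx":-0.316,"dy":-0.627,"dz":0,"ax":0,"ay":0,"az":0,"gripper":-1},{"dx":-0.418,"dy":-0.661,"dz":0,"ax":0,"ay":0,"az":0,"gripper":-1},{"dx":-0.526,"dy":-0.674,"dz":0,"ax":0,"ay":0,"az":0,"gripper":-1},{"dx":-0.634,"dy":-0.665,"dz":0,"ax":0,"ay":0,"az":0,"gripper":-1}]'

```text
time: 19.5
eef_pos: [0.5281, -0.1518, 0.1266]
tcp_rot: [0.704, 0.711, 0.002, 0.002]
contact_force: [2.8, 4.8, 5.7]
opening: 0.316
finger_force: 39.5
```

Request:
jog_arm --increments '[{"dx":-0.104,"dy":0.03,"dz":0,"ax":0,"ay":0,"az":0,"gripper":-1},{"dx":-0.2,"dy":0.08,"dz":0,"ax":0,"ay":0,"az":0,"gripper":-1},{"dx":-0.284,"dy":0.149,"dz":0,"ax":0,"ay":0,"az":0,"gripper":-1},{"dx":-0.352,"dy":0.232,"dz":0,"ax":0,"ay":0,"az":0,"gripper":-1},{"dx":-0.403,"dy":0.328,"dz":0,"ax":0,"ay":0,"az":0,"gripper":-1},{"dx":-0.434,"dy":0.431,"dz":0,"ax":0,"ay":0,"az":0,"gripper":-1},{"dx":-0.443,"dy":0.539,"dz":0,"ax":0,"ay":0,"az":0,"gripper":-1},{"dx":-0.431,"dy":0.647,"dz":0,"ax":0,"ay":0,"az":0,"gripper":-1},{"dx":-0.398,"dy":0.749,"dz":0,"ax":0,"ay":0,"az":0,"gripper":-1},{"dx":-0.345,"dy":0.844,"dz":0,"ax":0,"ay":0,"az":0,"gripper":-1}]'

```text
time: 20.5
eef_pos: [0.4861, -0.051, 0.1266]
tcp_rot: [0.703, 0.711, -0.001, 0.002]
contact_force: [1.0, -3.1, 7.4]
opening: 0.314
finger_force: 39.8
```

```bash
python3 chk.py
```

```text
20.5 [ 0.4861 -0.051   0.1266] [ 1.0351 -3.0543  7.4007] [-0.4721 -0.1913 -0.0164] 0.3140836621395521
platform z med 0.16625520429528107 mug top z 0.22812829778325305
rim [0.505  0.1557] 0.03882395621298238 52 tilt [-0.2362 -0.0679  0.2165]
```

Request:
jog_arm --increments '[{"dx":0.071,"dy":0.082,"dz":0,"ax":0,"ay":0,"az":0,"gripper":-1},{"dx":0.156,"dy":0.148,"dz":0,"ax":0,"ay":0,"az":0,"gripper":-1},{"dx":0.253,"dy":0.196,"dz":0,"ax":0,"ay":0,"az":0,"gripper":-1},{"dx":0.358,"dy":0.224,"dz":0,"ax":0,"ay":0,"az":0,"gripper":-1},{"dx":0.466,"dy":0.23,"dz":0,"ax":0,"ay":0,"az":0,"gripper":-1},{"dx":0.573,"dy":0.215,"dz":0,"ax":0,"ay":0,"az":0,"gripper":-1},{"dx":0.675,"dy":0.179,"dz":0,"ax":0,"ay":0,"az":0,"gripper":-1},{"dx":0.767,"dy":0.123,"dz":0,"ax":0,"ay":0,"az":0,"gripper":-1},{"dx":0.847,"dy":0.05,"dz":0,"ax":0,"ay":0,"az":0,"gripper":-1},{"dx":0.911,"dy":-0.037,"dz":0,"ax":0,"ay":0,"az":0,"gripper":-1}]'

```text
time: 21.55
eef_pos: [0.5958, -0.0545, 0.1266]
tcp_rot: [0.703, 0.711, 0.0, 0.001]
contact_force: [-1.1, 2.1, 8.2]
opening: 0.318
finger_force: 39.9
```

Request:
jog_arm --increments '[{"dx":0.03,"dy":-0.06,"dz":0,"ax":0,"ay":0,"az":0,"gripper":-1},{"dx":0.053,"dy":-0.124,"dz":0,"ax":0,"ay":0,"az":0,"gripper":-1},{"dx":0.068,"dy":-0.19,"dz":0,"ax":0,"ay":0,"az":0,"gripper":-1},{"dx":0.074,"dy":-0.258,"dz":0,"ax":0,"ay":0,"az":0,"gripper":-1},{"dx":0.074,"dy":-0.258,"dz":0,"ax":0,"ay":0,"az":0,"gripper":-1},{"dx":0.074,"dy":-0.258,"dz":0,"ax":0,"ay":0,"az":0,"gripper":-1},{"dx":0.074,"dy":-0.258,"dz":0,"ax":0,"ay":0,"az":0,"gripper":-1}]'

```text
time: 22.25
eef_pos: [0.6047, -0.0858, 0.1267]
tcp_rot: [0.703, 0.711, 0.001, 0.001]
contact_force: [2.1, 0.7, 6.5]
opening: 0.318
finger_force: 39.8
```

```bash
python3 chk.py; python3 - <<'E'
from h import *
a=cam("scene")["frame"][70:230,230:400]
cv2.imwrite("pics/s6.png",cv2.resize(a,(630,590),interpolation=cv2.INTER_CUBIC))
E
```

```text
22.25 [ 0.6047 -0.0858  0.1267] [2.1324 0.6953 6.5267] [ 0.3014 -0.2374  0.0204] 0.3181621384815409
platform z med 0.19863405567387143 mug top z 0.2619091231848945
rim [0.5086 0.157 ] 0.0420165201462256 165 tilt [ 0.0004 -0.0105  0.2574]
```

View pics/s6.png

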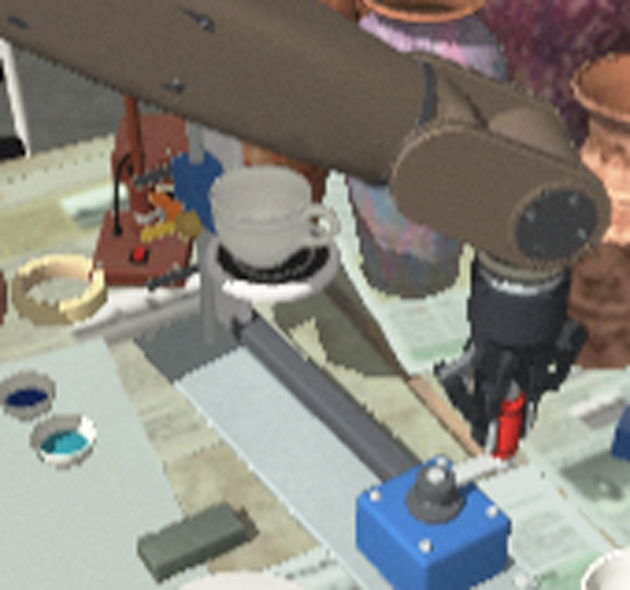

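The platform stands at about 0.122 m with the mug upright, and the pawl (165,210) looks free of the rungs. I'll check its slope numerically.

```bash
python3 - <<'E'
from h import *
np.set_printoptions(precision=4,suppress=True)
ca,sa=np.cos(.105),np.sin(.105);ax=np.array([.539,-.088]);O=ax+.14*np.array([-sa,ca])
for n in("scene","top"):
    c=cam(n);P=cloud(c);h=cv2.cvtColor(c["frame"],cv2.COLOR_BGR2HSV)
    d=P[...,:2]-O;x=d[...,0]*ca+d[...,1]*sa;y=-d[...,0]*sa+d[...,1]*ca
    box=(x>-.1)&(x<.07)&(y>.14)&(y<.30)&(P[...,2]>.05)&(P[...,2]<.35)
    for nm,lo,hi in(("orange",6,16),("brass/yellow",17,30)):
        m=box&(h[...,0]>=lo)&(h[...,0]<=hi)&(h[...,1]>130)
        q=np.c_[x[m],y[m],P[m][:,2]]
        if len(q)>5:
            u,sv,vt=np.linalg.svd(q-q.mean(0),full_matrices=False);print(n,nm,len(q),q.mean(0),np.percentile(q,5,0),np.percentile(q,95,0),"axis",vt[0])
            if n=="scene":
                vu=np.argwhere(m);print(vu.min(0),vu.max(0))
E
```

```text
scene orange 38 [-0.0299  0.2393  0.1868] [-0.035   0.2232  0.1819] [-0.022   0.2609  0.1935] axis [-0.076  -0.9844  0.1588]
[122 270] [129 278]
scene brass/yellow 58 [-0.0321  0.2242  0.1709] [-0.0474  0.1927  0.1466] [-0.0206  0.2595  0.1937] axis [ 0.0619 -0.8472  0.5277]
[128 268] [134 283]
top orange 86 [-0.0322  0.2389  0.1857] [-0.0377  0.2188  0.1808] [-0.0265  0.2565  0.1924] axis [-0.001  -1.     -0.0003]
top brass/yellow 35 [-0.0386  0.2555  0.1538] [-0.0525  0.2119  0.1463] [-0.015   0.2643  0.1877] axis [-0.059   0.7812 -0.6215]
```

The pawl is level with its nose about 27 mm above the yellow rung's top, so it has snapped out. Winding back gently.

Request:
jog_arm --increments '[{"dx":-0.012,"dy":0.101,"dz":0,"ax":0,"ay":0,"az":0,"gripper":-1},{"dx":-0.044,"dy":0.197,"dz":0,"ax":0,"ay":0,"az":0,"gripper":-1},{"dx":-0.092,"dy":0.286,"dz":0,"ax":0,"ay":0,"az":0,"gripper":-1},{"dx":-0.156,"dy":0.365,"dz":0,"ax":0,"ay":0,"az":0,"gripper":-1},{"dx":-0.234,"dy":0.43,"dz":0,"ax":0,"ay":0,"az":0,"gripper":-1},{"dx":-0.323,"dy":0.479,"dz":0,"ax":0,"ay":0,"az":0,"gripper":-1},{"dx":-0.419,"dy":0.511,"dz":0,"ax":0,"ay":0,"az":0,"gripper":-1},{"dx":-0.519,"dy":0.525,"dz":0,"ax":0,"ay":0,"az":0,"gripper":-1}]'

```text
time: 23.25
eef_pos: [0.5412, -0.0226, 0.1266]
tcp_rot: [0.703, 0.711, -0.0, 0.001]
contact_force: [-1.9, -1.4, 9.3]
opening: 0.314
finger_force: 40.0
```

Request:
jog_arm --increments '[{"dx":-0.054,"dy":0,"dz":0,"ax":0,"ay":0,"az":0,"gripper":-1},{"dx":-0.108,"dy":-0.006,"dz":0,"ax":0,"ay":0,"az":0,"gripper":-1},{"dx":-0.161,"dy":-0.018,"dz":0,"ax":0,"ay":0,"az":0,"gripper":-1},{"dx":-0.161,"dy":-0.018,"dz":0,"ax":0,"ay":0,"az":0,"gripper":-1},{"dx":-0.161,"dy":-0.018,"dz":0,"ax":0,"ay":0,"az":0,"gripper":-1}]'

```text
time: 23.75
eef_pos: [0.5219, -0.0252, 0.1266]
tcp_rot: [0.703, 0.711, -0.0, 0.001]
contact_force: [-2.9, 0.5, 8.8]
opening: 0.318
finger_force: 40.1
```

```bash
python3 chk.py; python3 arc.py 7.7,7.4,6
```

```text
23.75 [ 0.5219 -0.0252  0.1266] [-2.9499  0.5386  8.8066] [ 0.0563  0.3643 -0.0195] 0.31817730827434515
platform z med 0.17525984998946215 mug top z 0.23845517342274244
rim [0.5081 0.1569] 0.04158614107566253 119 tilt [0.002  0.0125 0.2346]
-- 7.70->7.40 [(-0.026, -0.008), (-0.052, -0.016), (-0.077, -0.027), (-0.101, -0.038), (-0.125, -0.051), (-0.149, -0.064)]
```

Still carrying the load (Fx about −3 N). Creeping down until the force changes sign.

Request:
jog_arm --increments '[{"dx":-0.026,"dy":-0.008,"dz":0,"ax":0,"ay":0,"az":0,"gripper":-1},{"dx":-0.052,"dy":-0.016,"dz":0,"ax":0,"ay":0,"az":0,"gripper":-1},{"dx":-0.052,"dy":-0.016,"dz":0,"ax":0,"ay":0,"az":0,"gripper":-1},{"dx":-0.052,"dy":-0.016,"dz":0,"ax":0,"ay":0,"az":0,"gripper":-1}]'

```text
time: 24.2
eef_pos: [0.5158, -0.0273, 0.1266]
tcp_rot: [0.703, 0.711, -0.001, 0.001]
contact_force: [-2.2, 0.3, 9.0]
opening: 0.318
finger_force: 40.1
```

Request:
jog_arm --increments '[{"dx":-0.02,"dy":-0.008,"dz":0,"ax":0,"ay":0,"az":0,"gripper":-1},{"dx":-0.02,"dy":-0.008,"dz":0,"ax":0,"ay":0,"az":0,"gripper":-1},{"dx":-0.02,"dy":-0.008,"dz":0,"ax":0,"ay":0,"az":0,"gripper":-1}]'

```text
time: 24.5
eef_pos: [0.5135, -0.0283, 0.1266]
tcp_rot: [0.703, 0.711, -0.001, 0.001]
contact_force: [-2.3, -0.1, 9.7]
opening: 0.317
finger_force: 40.1
```

Request:
jog_arm --increments '[{"dx":-0.02,"dy":-0.01,"dz":0,"ax":0,"ay":0,"az":0,"gripper":-1},{"dx":-0.02,"dy":-0.01,"dz":0,"ax":0,"ay":0,"az":0,"gripper":-1},{"dx":-0.02,"dy":-0.01,"dz":0,"ax":0,"ay":0,"az":0,"gripper":-1}]'

```text
time: 24.8
eef_pos: [0.511, -0.0294, 0.1266]
tcp_rot: [0.703, 0.711, -0.001, 0.001]
contact_force: [-2.2, 0.2, 9.3]
opening: 0.317
finger_force: 40.1
```

Request:
jog_arm --increments '[{"dx":-0.015,"dy":-0.008,"dz":0,"ax":0,"ay":0,"az":0,"gripper":-1},{"dx":-0.015,"dy":-0.008,"dz":0,"ax":0,"ay":0,"az":0,"gripper":-1},{"dx":-0.015,"dy":-0.008,"dz":0,"ax":0,"ay":0,"az":0,"gripper":-1}]'

```text
time: 25.1
eef_pos: [0.5092, -0.0303, 0.1266]
tcp_rot: [0.703, 0.711, -0.001, 0.001]
contact_force: [-2.7, 0.5, 9.7]
opening: 0.317
finger_force: 40.1
```

Request:
jog_arm --increments '[{"dx":-0.015,"dy":-0.008,"dz":0,"ax":0,"ay":0,"az":0,"gripper":-1},{"dx":-0.015,"dy":-0.008,"dz":0,"ax":0,"ay":0,"az":0,"gripper":-1},{"dx":-0.015,"dy":-0.008,"dz":0,"ax":0,"ay":0,"az":0,"gripper":-1}]'

```text
time: 25.4
eef_pos: [0.5076, -0.0312, 0.1266]
tcp_rot: [0.703, 0.711, -0.0, 0.001]
contact_force: [-1.3, 1.6, 9.4]
opening: 0.317
finger_force: 40.0
```

Request:
jog_arm --increments '[{"dx":-0.015,"dy":-0.009,"dz":0,"ax":0,"ay":0,"az":0,"gripper":-1},{"dx":-0.015,"dy":-0.009,"dz":0,"ax":0,"ay":0,"az":0,"gripper":-1},{"dx":-0.015,"dy":-0.009,"dz":0,"ax":0,"ay":0,"az":0,"gripper":-1}]'

```text
time: 25.7
eef_pos: [0.5062, -0.0321, 0.1266]
tcp_rot: [0.703, 0.711, 0.0, 0.001]
contact_force: [0.3, 0.9, 9.3]
opening: 0.318
finger_force: 40.0
```

The load is coming off (Fx −2.5 → +0.3), so the pawl is seating. One last tiny step, then check.

Request:
jog_arm --increments '[{"dx":-0.01,"dy":-0.006,"dz":0,"ax":0,"ay":0,"az":0,"gripper":-1},{"dx":-0.01,"dy":-0.006,"dz":0,"ax":0,"ay":0,"az":0,"gripper":-1},{"dx":-0.01,"dy":-0.006,"dz":0,"ax":0,"ay":0,"az":0,"gripper":-1}]'

```text
time: 26.0
eef_pos: [0.5053, -0.0326, 0.1266]
tcp_rot: [0.703, 0.711, 0.001, 0.001]
contact_force: [0.9, 2.5, 8.5]
opening: 0.318
finger_force: 39.9
```

```bash
python3 chk.py; python3 - <<'E'
from h import *
a=cam("scene")["frame"][85:155,240:320]
cv2.imwrite("pics/s7.png",cv2.resize(a,(680,595),interpolation=cv2.INTER_CUBIC))
E
```

```text
26.0 [ 0.5053 -0.0326  0.1266] [0.9135 2.5082 8.4531] [0.2628 0.0052 0.0244] 0.31846771825548686
platform z med 0.17182282293877232 mug top z 0.2348803489083857
rim [0.5071 0.1567] 0.04120948470131406 87 tilt [-0.0327  0.0017  0.2301]
```

View pics/s7.png

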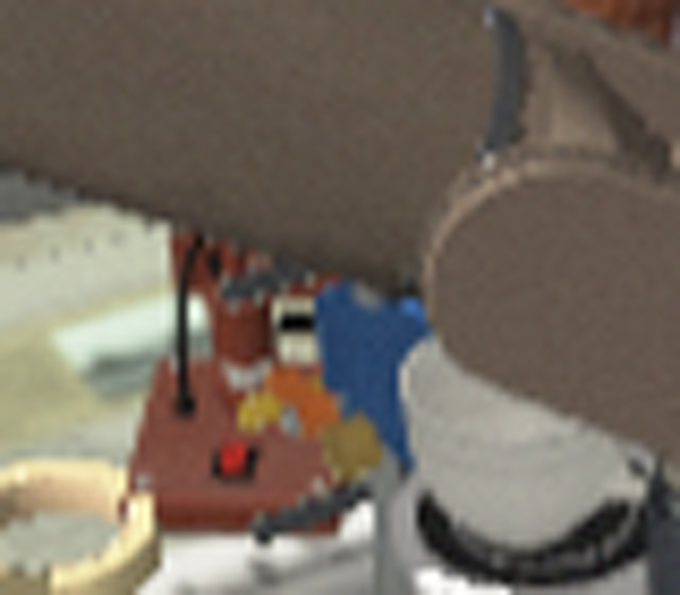

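The orange pawl (295,400) rests on the yellow rung (260,408), and the reaction now opposes further winding back. It is seated, so releasing.

Request:
jog_arm --increments '[{"dx":0,"dy":0,"dz":0,"ax":0,"ay":0,"az":0,"gripper":-1},{"dx":0,"dy":0,"dz":0,"ax":0,"ay":0,"az":0,"gripper":-0.2},{"dx":0,"dy":0,"dz":0,"ax":0,"ay":0,"az":0,"gripper":0},{"dx":0,"dy":0,"dz":0,"ax":0,"ay":0,"az":0,"gripper":0.1},{"dx":0,"dy":0,"dz":0,"ax":0,"ay":0,"az":0,"gripper":0.1},{"dx":0,"dy":0,"dz":0,"ax":0,"ay":0,"az":0,"gripper":0.1},{"dx":0,"dy":0,"dz":0,"ax":0,"ay":0,"az":0,"gripper":0.1}]'

```text
time: 26.8
eef_pos: [0.5044, -0.0327, 0.125]
tcp_rot: [0.703, 0.711, -0.0, -0.0]
contact_force: [0.0, -0.7, -0.2]
opening: 0.548
finger_force: 0.0
```

Request:
jog_arm --increments '[{"dx":0,"dy":0,"dz":0.1,"ax":0,"ay":0,"az":0,"gripper":0.1},{"dx":0,"dy":0,"dz":0.3,"ax":0,"ay":0,"az":0,"gripper":0.1},{"dx":0,"dy":0,"dz":0.6,"ax":0,"ay":0,"az":0,"gripper":0.1},{"dx":0,"dy":0,"dz":0.9,"ax":0,"ay":0,"az":0,"gripper":0.1},{"dx":0,"dy":0,"dz":1,"ax":0,"ay":0,"az":0,"gripper":0.1}]'

```text
time: 27.3
eef_pos: [0.5067, -0.0332, 0.2509]
tcp_rot: [0.703, 0.711, 0.002, 0.004]
contact_force: [0.3, 0.4, 0.3]
opening: 0.551
finger_force: 0.0
```

Request:
jog_arm --increments '[{"dx":-0.1,"dy":-0.3,"dz":0.1,"ax":0,"ay":0,"az":0,"gripper":0.1},{"dx":-0.2,"dy":-0.6,"dz":0.2,"ax":0,"ay":0,"az":0,"gripper":0.1},{"dx":-0.2,"dy":-1,"dz":0.2,"ax":0,"ay":0,"az":0,"gripper":0.1},{"dx":-0.2,"dy":-1,"dz":0.2,"ax":0,"ay":0,"az":0,"gripper":0.1},{"dx":-0.2,"dy":-1,"dz":0.2,"ax":0,"ay":0,"az":0,"gripper":0.1}]'

```text
time: 27.8
eef_pos: [0.4801, -0.1534, 0.2687]
tcp_rot: [0.704, 0.71, -0.0, -0.001]
contact_force: [-0.1, -0.1, 0.3]
opening: 0.554
finger_force: 0.0
```

```bash
python3 chk.py
```

```text
27.8 [ 0.4801 -0.1534  0.2687] [-0.112  -0.101   0.3203] [-0.0738  0.0067 -0.0047] 0.5541858530478467
platform z med 0.17163702662192515 mug top z 0.2351547151812839
rim [0.5084 0.1573] 0.04195408492427378 171 tilt [-0.0036 -0.0046  0.2308]
```

The platform holds at the same height after release, the mug is upright and centred, and the arm is clear. Handing in.

```bash
python3 -c "
from plant import job;print(job.sign_off())"
```

```text
the job is handed in; nothing more can be done
None
```

The job is handed in, with no verdict returned: by camera, the mug stands upright about 5 mm off the platform's centre, the pawl rests on the yellow rung and the sleeve is released; the first mug grasp closed on air because the real fingertips sit about 3 mm behind the reported TCP, not the stated 25 mm ahead, so I used the measured offset from then on.

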